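# Stock the table easel and hold its board at the mark

### The job

Get the table easel ready: stand the two spare paint jars upright in the two empty pockets of its jar rail, leaving the jars already there, the mark and the other things on the table alone. Then lift the drawing board's far edge until its side pin is in line with the pin of the mark clamped on the curved guide rod, and finish while still holding the board there with the gripper: do not let go, as it falls flat.

Things in the scene. Friction and masses are not known exactly. Their poses are not given: they have to be found in the camera images.
- easel: Wooden table easel, fixed to the table and heavy. Origin: table level, middle of the jar rail's length. Its own x points from the hinge edge (near the robot) to the lifting bar, y to the left, z up. Base box: x -135 to 105, y -113 to 137, 56 high. On its right (-y) side an open-topped jar rail with four square pockets in a row along x; on its left side (y = 124) a curved steel guide rod, 200 mm from the hinge axis, rising to 235 mm height.
- pocket0 (a point): Centre of the mouth of jar-rail pocket 0 (0 nearest the hinge edge, 3 nearest the lifting bar; 50 mm apart; at easel x = -75, y = -160). The pocket is 42 x 42 mm inside, walls 8 mm thick with their rims at this point's height (26 mm above the table); its floor is 18 mm lower (the dividers between pockets are 3 mm lower than the rim). Two of the four pockets hold a jar at the start, two are empty (perhaps a dull dried paint ring on the floor).
- pocket1 (a point): Centre of the mouth of jar-rail pocket 1 (0 nearest the hinge edge, 3 nearest the lifting bar; 50 mm apart; at easel x = -25, y = -160). The pocket is 42 x 42 mm inside, walls 8 mm thick with their rims at this point's height (26 mm above the table); its floor is 18 mm lower (the dividers between pockets are 3 mm lower than the rim). Two of the four pockets hold a jar at the start, two are empty (perhaps a dull dried paint ring on the floor).
- pocket2 (a point): Centre of the mouth of jar-rail pocket 2 (0 nearest the hinge edge, 3 nearest the lifting bar; 50 mm apart; at easel x = 25, y = -160). The pocket is 42 x 42 mm inside, walls 8 mm thick with their rims at this point's height (26 mm above the table); its floor is 18 mm lower (the dividers between pockets are 3 mm lower than the rim). Two of the four pockets hold a jar at the start, two are empty (perhaps a dull dried paint ring on the floor).
- pocket3 (a point): Centre of the mouth of jar-rail pocket 3 (0 nearest the hinge edge, 3 nearest the lifting bar; 50 mm apart; at easel x = 75, y = -160). The pocket is 42 x 42 mm inside, walls 8 mm thick with their rims at this point's height (26 mm above the table); its floor is 18 mm lower (the dividers between pockets are 3 mm lower than the rim). Two of the four pockets hold a jar at the start, two are empty (perhaps a dull dried paint ring on the floor).
- jar0: Closed round paint jar, white cap, 36 mm diameter, 72 mm tall, upright; origin at the centre of its underside. Stands in one of the pockets at the start. All four jars are alike.
- jar1: Closed round paint jar, white cap, 36 mm diameter, 72 mm tall, upright; origin at the centre of its underside. Stands in one of the pockets at the start. All four jars are alike.
- spare0: Closed round paint jar, white cap, 36 mm diameter, 72 mm tall, upright; origin at the centre of its underside. Spare, stands on the table to the right of the easel. All four jars are alike.
- spare1: Closed round paint jar, white cap, 36 mm diameter, 72 mm tall, upright; origin at the centre of its underside. Spare, stands on the table to the right of the easel. All four jars are alike.
- board (a joint): Angle (rad) of the easel's drawing board about its hinge: 0 lying flat, growing as the far edge with the bar is lifted, stop at 1.3. The hinge is free: the board (0.3 to 0.65 kg) falls flat when not held. Board 200 x 200 x 8 mm plywood with paper on top.
- board_hinge (a point): Middle of the board's hinge axis, at the edge near the robot, 68 mm above the table, easel x = -120, y = 0; the axis runs along the easel's y. Turns with the board: its x points along the board to the bar.
- board_bar (a point): Middle of the lifting bar: a round wooden rod of 12 mm diameter, 140 mm long, parallel to the hinge, 250 mm from the hinge axis in the plane of the board, joined to the board by an arm at either end (116 mm free between the arms). 39 mm of open space between the rod and the board's edge, so fingers pass down on both sides. 68 mm above the table when flat.
- board_pin (a point): Short steel pin of 10 mm diameter on the board's left edge, 200 mm from the hinge axis (this point is 107 mm left of the board's middle). x points along the board away from the hinge.
- mark (a joint): Angle (rad) at which the mark is clamped, measured like the board's angle: the board is at the marked angle when the two joint values are equal. Differs from day to day, 0.38 to 0.78. Stiff, not to be moved.
- mark_pin (a point): The mark: a steel pin of 12 mm diameter, 42 mm long, pointing left out of a dark collar (26 x 20 x 26 mm) clamped on the curved guide rod, 200 mm from the hinge axis (this point is 155 mm left of the board's middle). Its x points away from the hinge axis. The board is at the marked angle when the board's pin is in line with this pin.
- gesso: White bottle, 60 mm diameter, 150 mm tall, bystander. Origin at the centre of its underside.
- tape: Roll of masking tape lying flat, 90 mm diameter, 24 mm high, bystander. Origin at the centre of its underside.
- cup: White mug, 80 mm diameter, 90 mm tall, bystander. Origin at the centre of its underside.
- brush: Paint brush lying on the table, bystander. Origin on its underside.
There are look-alikes about, which are no part of the job. Leave any brown or pink look-alike of the spare0 alone. What is shaped like the spare1 but brown is not meant.

How it is judged (in metres and radians):
On the way, in this order (a step that is already met when the one before it is completed fails the run):
1. all four pockets hold a jar, fully down and let go, the board still flat (((horizontal distance between spare0 and pocket0 below 0.008 m and z of spare0 in the frame of pocket0 below -0.016 m and angle between spare0's own z axis and vertical below 0.12 rad) or (horizontal distance between spare0 and pocket1 below 0.008 m and z of spare0 in the frame of pocket1 below -0.016 m and angle between spare0's own z axis and vertical below 0.12 rad) or (horizontal distance between spare0 and pocket2 below 0.008 m and z of spare0 in the frame of pocket2 below -0.016 m and angle between spare0's own z axis and vertical below 0.12 rad) or (horizontal distance between spare0 and pocket3 below 0.008 m and z of spare0 in the frame of pocket3 below -0.016 m and angle between spare0's own z axis and vertical below 0.12 rad)) and ((horizontal distance between spare1 and pocket0 below 0.008 m and z of spare1 in the frame of pocket0 below -0.016 m and angle between spare1's own z axis and vertical below 0.12 rad) or (horizontal distance between spare1 and pocket1 below 0.008 m and z of spare1 in the frame of pocket1 below -0.016 m and angle between spare1's own z axis and vertical below 0.12 rad) or (horizontal distance between spare1 and pocket2 below 0.008 m and z of spare1 in the frame of pocket2 below -0.016 m and angle between spare1's own z axis and vertical below 0.12 rad) or (horizontal distance between spare1 and pocket3 below 0.008 m and z of spare1 in the frame of pocket3 below -0.016 m and angle between spare1's own z axis and vertical below 0.12 rad)) and distance of each of jar0, jar1 from where it was at the start of the episode below 0.02 m and linear speed of each of jar0, jar1, spare0, spare1 below 0.05 m/s and contact force between the fingers and jar0 below 0.3 N and contact force between the fingers and jar1 below 0.3 N and contact force between the fingers and spare0 below 0.3 N and contact force between the fingers and spare1 below 0.3 N and value of joint board below 0.15 rad), for 0.2 s.
2. the board is held at the mark by the fingers (angle between the x axis of board_pin and the x axis of mark_pin, either way round below 0.07 rad and contact force between the fingers and board above 0.8 N and velocity of joint board between -0.15 and 0.15 rad/s and contact force between board and jar0 below 0.2 N and contact force between board and jar1 below 0.2 N and contact force between board and spare0 below 0.2 N and contact force between board and spare1 below 0.2 N and contact force between board and gesso below 0.2 N and contact force between board and tape below 0.2 N and contact force between board and cup below 0.2 N and contact force between board and brush below 0.2 N), for 0.3 s.
At the end, for the whole second after the job is handed in: Both spares stand upright on a pocket floor (within 2 mm; within 8 mm of its centre), the other jars in theirs (moved under 20 mm). The fingers alone hold the board still within 0.07 rad (4 degrees, 14 mm at the pin) of the mark's angle, pressing over 0.8 N; no jar or other object touches it (all of step 2 and ((horizontal distance between spare0 and pocket0 below 0.008 m and z of spare0 in the frame of pocket0 below -0.016 m and angle between spare0's own z axis and vertical below 0.12 rad) or (horizontal distance between spare0 and pocket1 below 0.008 m and z of spare0 in the frame of pocket1 below -0.016 m and angle between spare0's own z axis and vertical below 0.12 rad) or (horizontal distance between spare0 and pocket2 below 0.008 m and z of spare0 in the frame of pocket2 below -0.016 m and angle between spare0's own z axis and vertical below 0.12 rad) or (horizontal distance between spare0 and pocket3 below 0.008 m and z of spare0 in the frame of pocket3 below -0.016 m and angle between spare0's own z axis and vertical below 0.12 rad)) and ((horizontal distance between spare1 and pocket0 below 0.008 m and z of spare1 in the frame of pocket0 below -0.016 m and angle between spare1's own z axis and vertical below 0.12 rad) or (horizontal distance between spare1 and pocket1 below 0.008 m and z of spare1 in the frame of pocket1 below -0.016 m and angle between spare1's own z axis and vertical below 0.12 rad) or (horizontal distance between spare1 and pocket2 below 0.008 m and z of spare1 in the frame of pocket2 below -0.016 m and angle between spare1's own z axis and vertical below 0.12 rad) or (horizontal distance between spare1 and pocket3 below 0.008 m and z of spare1 in the frame of pocket3 below -0.016 m and angle between spare1's own z axis and vertical below 0.12 rad)) and distance of each of jar0, jar1 from where it was at the start of the episode below 0.02 m and linear speed of each of jar0, jar1, spare0, spare1 below 0.05 m/s); the arm keeps its last pose, push and grip.
It fails at once if a jar that was already in the rail is taken out or knocked (distance of any of jar0, jar1 from where it was at the start of the episode above 0.02 m).
It fails at once if the mark is moved (distance of mark_pin from where it was at the start of the episode above 0.012 m).
It fails at once if a bystander is disturbed (shifted 30 mm) (distance of any of gesso, tape, cup, brush from where it was at the start of the episode above 0.03 m).
It also fails if it takes over 61 s, if anything falls off the work surface, if the arm or the gripper's body presses on something with over 40 N, if the wrist force passes 120 N, or if a joint passes its speed limit or range.

### The arm

A 6-joint arm with a two-finger parallel gripper is mounted at the origin on the work surface. World frame = base frame: x ahead of the robot, y to its left, z up, the work surface at z = 0. Lengths are in mm, angles in rad, forces in N, time in s.
With the tool pointing down it reaches from about 300 to 1000 mm from the base axis. Payload 5.1 kg.
Tool frame: the origin (TCP) lies at the very end of the fingers, on their centre line; the grasp point (between the pads) lies 19 mm behind it; z points along the fingers, y is the line along which they close (so a half turn about z gives the same grasp; the last joint's range is limited). The gripper opens to 95 mm and grips with 3 to 60 N. Pads are 20 mm wide; open, the fingers measure 119 mm over their backs; the gripper's body (75 mm by 180 mm) begins 59 mm behind the grasp point.
Start: joints at [1.063, 0.124, 1.65, -0, 1.367, -0.083], TCP at [267.909, 592.207, 214.656] pointing down, gripper open.
Joint ranges: [-2.61, 2.61], [-1.02, 2.33], [0.03, 2.71], [-1.35, 4.49], [0.32, 2.68], [-2.91, 2.91]. Speed limits (rad/s): [2.57, 2.57, 3.14, 3.14, 3.14, 3.14].

### API

Orientations are given as a rotation vector (axis times angle).
In Python, from workcell import env gives the robot as it stands. The module is installed in compiled form; this text tells all that it offers.
- The arm moves only by the tool drive_tool, never from a script. Its argument "targets" is a list of rows, each an object with "offset": the shift along the world's x, y, z in m, a list of three; "rot": the turn, a rotation vector about the world's x, y, z in rad, a list of three. In form: [{"offset": [x, y, z], "rot": [wx, wy, wz]}, ...]. A call has 1 to 10 rows; each row is the pose to reach, as a shift and turn from the pose commanded when the call began; what a row does not reach only later rows make up. A row lasts 1/8 s, in which the tool goes at most 62.5 mm and 10.7 degrees, less where a joint would pass 70% of its speed; a pose out of reach is approached as far as the arm can. A call with a gripper value outside its range is refused whole. "claw" is the finger opening in m, from 0 to 0.0951, set as the call begins (left out, the last holds). The fingers move at their own pace and stop on an object; "grip_force" is the grip in N (left out, the last holds). Time passes only in rows, so rows that repeat a pose let the fingers close. It gives the time, the measured TCP pose, the force, the opening and the grip force at its end, in the units of the state.
- env.get_state(): the state, without advancing time (a new reading comes with each control period).
- env.snapshot(name): name is "scene" or "top"; returns the picture (400x640x3 uint8, blue, green, red); there is no depth.
- env.camera_params(name): a dict with "vertical_fov" (degrees; the focal length in pixels is half the picture's height over the tangent of half this angle, whatever the lens; pixels are square), "cx", "cy" (the principal point, pixels), "eye" and "rotation" of the camera in the world. Camera axes: x right, y up, looking along -z (the intrinsics and any distortion apply to the point x, -y, -z); pixel columns grow to the right and rows downward; lengths in mm; the calibration is good to about 2 mm. A picture is of the moment at which its call begins. camera_params takes no time and is no camera call.
- env.close_job(): hands the job in; it is judged then, once.
The state is a dict: "time": time; "joint_positions": joint angles; "dq": joint speeds; "tau": joint torques, N m; "eef_pos": TCP position; "eef_rot": TCP orientation; "wrist_force": force on the tool from outside, world axes, zero at the start; "moment": the same for the moment, N m; "gripper_width": finger opening in mm; "gripper_force": force on a finger pad.
Only numpy, scipy, OpenCV 4.12 (cv2) and the standard library are available. Lean on these libraries where they do the work, as an engineer would, in place of code of your own. Each camera call takes 0.05 s, during which the arm holds its last target. There are 200 camera calls.

## Working session

There is one attempt and no reset: what is moved stays moved. The work goes in short steps, Python scripts to look and compute and a tool call to move; the robot and the scene stay as the last step left them, time stands still between calls to the robot, and variables do not carry over. Pictures are saved under pics/ and viewed, at most 10 in all, crops included, and the job is handed in when it is done.

Besides the shell and the picture viewer there is one more tool, called after ">>>" by a JSON object that holds its "fn" and its "kwargs". drive_tool: Moves the arm, as the interface text tells. Its arguments: {"type":"object","properties":{"targets":{"type":"array"},"claw":{"type":"number"},"grip_force":{"type":"number"}},"required":["targets"]}

```bash
mkdir -p pics
python3 - <<'E'
from workcell import env
import cv2
for n in("scene","top"):
    cv2.imwrite(f"pics/{n}0.png",env.snapshot(n)); print(n,env.camera_params(n))
print(env.get_state())
E
```

```text
scene {'vertical_fov': 46.261567515897156, 'cx': 323.7064810473701, 'cy': 192.3769653850638, 'eye': array([1165.89431109, -518.83851493, 1020.66893882]), 'rotation': array([0.68360059, 0.29038695, 0.76245428])}
top {'vertical_fov': 51.03785264388076, 'cx': 319.6968050952545, 'cy': 193.35475304142722, 'eye': array([ 394.63531485,   38.54775752, 1157.08069554]), 'rotation': array([ 0.15651272, -0.13783466, -1.54191514])}
{'time': 0.1, 'joint_positions': array([ 1.06340234e+00,  1.24473990e-01,  1.65150656e+00, -8.94440495e-06,
        1.36754889e+00, -8.26427073e-02]), 'dq': array([ 0.00047676, -0.00153011, -0.00274047,  0.00017024, -0.00117067,
        0.00062448]), 'tau': array([ 1.22475649e-04, -4.18883085e+01, -3.61094856e+01,  7.76600442e-02,
        4.61536541e-02, -6.95721633e-05]), 'eef_pos': array([267.63097221, 591.70585351, 213.506176  ]), 'eef_rot': array([-6.62073558e-01, -3.07046726e+00,  2.91435553e-03]), 'wrist_force': array([-0.10661986, -0.52431095,  0.3176087 ]), 'moment': array([-0.01039665,  0.01289219, -0.00096421]), 'gripper_force': 0.0, 'gripper_width': 94.8907021261605}
```

View pics/scene0.png

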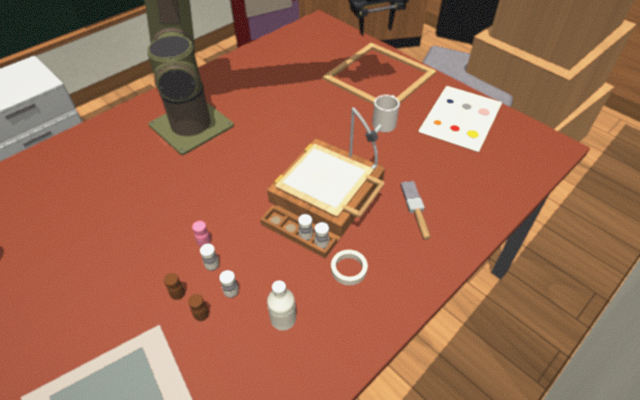

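View pics/top0.png

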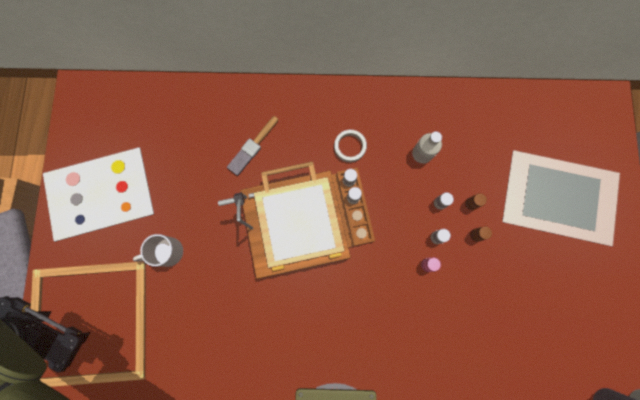

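The scene view shows the easel with jars in pockets 2 and 3, near (305,225) and (321,233). The mark collar is near (371,136). In the top view the white-capped spares are at about (446,200) and (442,236), and the empty pockets at about (358,215) and (362,233). I'll enlarge both.

Run:
```python
import cv2
def c(n,x0,y0,w,h,s,o):
    i=cv2.imread(f"pics/{n}0.png")[y0:y0+h,x0:x0+w]
    i=cv2.resize(i,None,fx=s,fy=s,interpolation=cv2.INTER_CUBIC)
    for k in range(0,w,10): 
        if (x0+k)%20==0: cv2.putText(i,str(x0+k),(k*s,10),0,.35,(0,255,255)); cv2.line(i,(k*s,12),(k*s,18),(0,255,255))
    for k in range(0,h,10):
        if (y0+k)%20==0: cv2.putText(i,str(y0+k),(0,k*s+4),0,.35,(0,255,255)); cv2.line(i,(24,k*s),(30,k*s),(0,255,255))
    cv2.imwrite(o,i)
c("top",210,150,180,130,4,"pics/t1.png")
c("scene",250,100,150,160,4-0,"pics/s1.png")
c("top",400,160,120,130,4,"pics/t2.png")
```

```text
(no output)
```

View pics/t1.png

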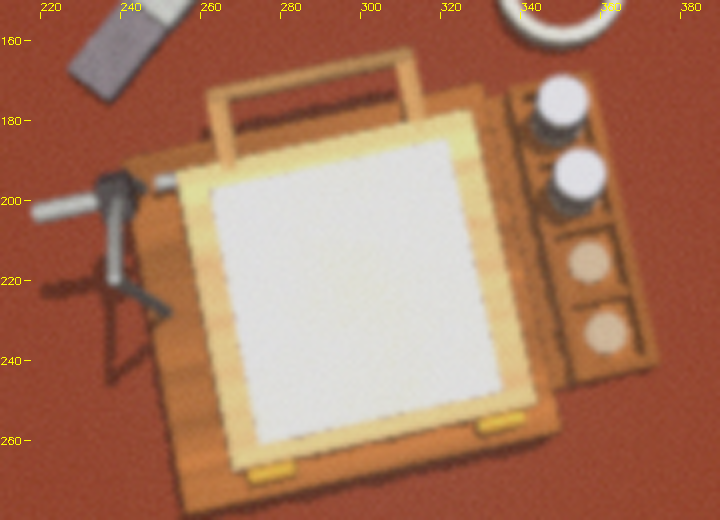

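View pics/s1.png

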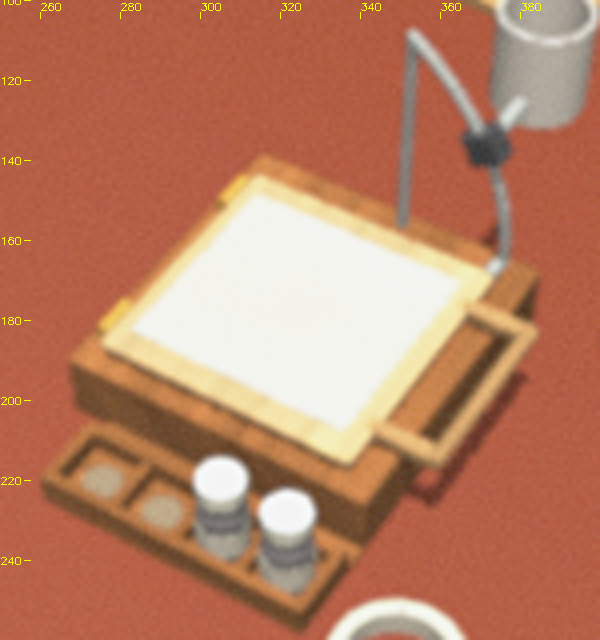

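View pics/t2.png

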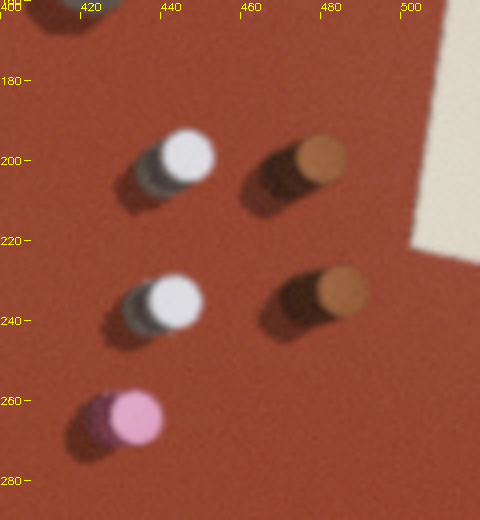

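The crops show the pocket rings, jar caps, base corners, bar and mark pin clearly. I'll fit the easel pose, mark angle and spare positions to both views.

```bash
cat > h.py <<'E'
from workcell import env
import numpy as np
from scipy.spatial.transform import Rotation as R
from scipy.optimize import least_squares
def proj(n,P):
    c=env.camera_params(n); q=R.from_rotvec(c['rotation']).inv().apply(np.atleast_2d(P)-c['eye'])
    f=200/np.tan(np.radians(c['vertical_fov']/2))
    return np.c_[c['cx']+f*q[:,0]/-q[:,2], c['cy']-f*q[:,1]/-q[:,2]]
def T(off,L): return [(np.array(off)+(np.array(p)+.5)/4-.5) for p in L]
E
python3 - <<'E'
from h import *
top=T((210,150),[(588,261),(606,333),(579,173),(562,101),(185,514),(560,430),(125,162),(483,87),(310,75),(66,207),(117,192)])
P=[(-25,-160,8),(-75,-160,8),(25,-160,80),(75,-160,80),(-135,137,56),(-135,-113,56),(105,137,56),(105,-113,56),(130,0,70)]
sc=T((250,100),[(164,513),(103,482),(221,480),(288,512),(262,157),(72,355),(537,275),(358,503),(487,392),(513,115),(487,145)])
def easel(p):
    a=p[3]; E=np.array(P+[(-120+200*np.cos(a),155,68+200*np.sin(a)),(-120+200*np.cos(a),124,68+200*np.sin(a))])
    return R.from_euler('z',p[2]).apply(E)+[p[0],p[1],0]
def res(p): return np.r_[proj("top",easel(p))-top,proj("scene",easel(p))-sc]
s=least_squares(lambda p:res(p).ravel(),[550,60,.2,.5],x_scale=[100,100,1,1],loss='soft_l1')
print(s.x,np.round(res(s.x),1).tolist())
tp=T((400,160),[(188,157),(176,302),(322,159)]); 
for i,z,q in((0,72,(228.5,277)),(1,72,(208.5,250))):
  for names,w in ((("top",),1),(("top","scene"),1)):
    f=lambda p:np.r_[*[(proj(n,[p[0],p[1],72])-(tp[i] if n=="top" else q)).ravel() for n in names]]
    r=least_squares(f,[500,-200],x_scale=100); print(i,r.x,r.fun.round(1))
e=easel(s.x); print(e.round(1)); print(R.from_euler('z',s.x[2]).apply([-120,0,68])+[s.x[0],s.x[1],0])
E
```

```text
[5.40257368e+02 1.12342098e+02 2.34842784e-01 5.01000081e-01] [[0.2, 0.6], [-0.2, 0.4], [0.3, 0.4], [0.3, 0.2], [-0.3, 0.2], [0.5, 0.8], [-1.4, -1.0], [0.1, -1.3], [0.1, 0.2], [0.7, 0.2], [0.6, 1.3], [0.2, 0.1], [0.5, 0.1], [0.5, -0.4], [0.2, -0.0], [1.0, -1.2], [-0.6, 0.7], [2.1, -0.9], [2.3, 0.5], [-0.1, 0.6], [-1.1, 1.0], [0.1, -0.2]]
0 [ 593.87292099 -279.01774075] [-0.  0.]
0 [ 595.69298401 -278.27905188] [-0.3 -0.7 -0.6 -0.4]
1 [ 498.62564332 -268.29235786] [0. 0.]
1 [ 500.10129289 -267.62177135] [-0.3 -0.6 -0.6 -0.4]
[[553.2 -49.1   8. ]
 [504.5 -60.7   8. ]
 [601.8 -37.4  80. ]
 [650.4 -25.8  80. ]
 [377.1 214.2  56. ]
 [435.3 -29.   56. ]
 [610.5 270.   56. ]
 [668.7  26.9  56. ]
 [666.7 142.6  70. ]
 [558.1 276.  164.1]
 [565.3 245.8 164.1]]
[423.55125581  84.41928756  68.        ]
```

The fit residuals are about 1 px, which gives easel (540,112), yaw 0.235 and mark about 0.50 rad. The spares are at (595,-278.5) and (499.5,-268). Next I move over the nearer spare, keeping above the guide rod.

>>> {"fn": "drive_tool", "kwargs": {"targets": [{"offset":[0,0,0.06],"rot":[0,0,0]},{"offset":[0.02,-0.05,0.1],"rot":[0,0,0.15]},{"offset":[0.2316,-0.8602,0.1],"rot":[0,0,0.66]},{"offset":[0.2316,-0.8602,0.1],"rot":[0,0,0.66]},{"offset":[0.2316,-0.8602,0.1],"rot":[0,0,0.66]},{"offset":[0.2316,-0.8602,0.1],"rot":[0,0,0.66]},{"offset":[0.2316,-0.8602,0.1],"rot":[0,0,0.66]},{"offset":[0.2316,-0.8602,0.1],"rot":[0,0,0.66]},{"offset":[0.2316,-0.8602,0.1],"rot":[0,0,0.66]},{"offset":[0.2316,-0.8602,0.1],"rot":[0,0,0.66]}], "claw": 0.07, "grip_force": 15}}

```text
time: 1.35
eef_pos: [412.7, 61.2, 313.3]
eef_rot: [-0.369, 3.119, 0.0]
wrist_force: [1.6, 0.4, -0.7]
gripper_width: 70.1
gripper_force: 0.0
```

>>> {"fn": "drive_tool", "kwargs": {"targets": [{"offset":[0.087,-0.329,-0.03],"rot":[0,0,0]},{"offset":[0.087,-0.329,-0.06],"rot":[0,0,0]},{"offset":[0.087,-0.329,-0.1],"rot":[0,0,0]},{"offset":[0.087,-0.329,-0.14],"rot":[0,0,0]},{"offset":[0.087,-0.329,-0.17],"rot":[0,0,0]},{"offset":[0.087,-0.329,-0.17],"rot":[0,0,0]},{"offset":[0.087,-0.329,-0.17],"rot":[0,0,0]},{"offset":[0.087,-0.329,-0.17],"rot":[0,0,0]}]}}

```text
time: 2.35
eef_pos: [499.2, -265.7, 142.4]
eef_rot: [0.367, -3.118, -0.003]
wrist_force: [0.1, -0.5, -0.0]
gripper_width: 70.1
gripper_force: 0.0
```

Run:
```python
from h import *
import cv2
i=np.vstack([cv2.resize(env.snapshot("top")[150:290,380:520],(560,560))]);cv2.imwrite("pics/a1.png",i)
s=env.get_state();print(s['eef_pos'],s['eef_rot'],s['joint_positions'].round(2))
```

```text
[ 500.00034766 -265.48329542  144.01609339] [-3.68553539e-01  3.11979782e+00  6.78027264e-04] [-0.58 -0.01  1.91  0.    1.24 -2.39]
```

>>> {"fn": "drive_tool", "kwargs": {"targets": [{"offset":[0,-0.002,-0.04],"rot":[0,0,0]},{"offset":[0,-0.002,-0.08],"rot":[0,0,0]},{"offset":[0,-0.002,-0.106],"rot":[0,0,0]},{"offset":[0,-0.002,-0.106],"rot":[0,0,0]},{"offset":[0,-0.002,-0.106],"rot":[0,0,0]}]}}

```text
time: 3.02
eef_pos: [501.5, -268.1, 40.3]
eef_rot: [-0.37, 3.117, -0.004]
wrist_force: [-0.7, -0.3, 0.9]
gripper_width: 70.0
gripper_force: 0.0
```

>>> {"fn": "drive_tool", "kwargs": {"targets": [{"offset":[0,0,0],"rot":[0,0,0]},{"offset":[0,0,0],"rot":[0,0,0]},{"offset":[0,0,0],"rot":[0,0,0]},{"offset":[0,0,0],"rot":[0,0,0]},{"offset":[0,0,0],"rot":[0,0,0]},{"offset":[0,0,0.03],"rot":[0,0,0]},{"offset":[0,0,0.07],"rot":[0,0,0]},{"offset":[0,0,0.09],"rot":[0,0,0]},{"offset":[0,0,0.09],"rot":[0,0,0]}], "claw": 0.02, "grip_force": 15}}

```text
time: 4.15
eef_pos: [500.8, -268.5, 129.1]
eef_rot: [-0.368, 3.117, -0.003]
wrist_force: [0.3, -0.6, -1.6]
gripper_width: 34.4
gripper_force: 15.0
```

>>> {"fn": "drive_tool", "kwargs": {"targets": [{"offset":[0.0035,0.06,0],"rot":[0,0,0]},{"offset":[0.0035,0.12,0],"rot":[0,0,0]},{"offset":[0.0035,0.17,-0.01],"rot":[0,0,0]},{"offset":[0.0035,0.2076,-0.03],"rot":[0,0,0]},{"offset":[0.0035,0.2076,-0.04],"rot":[0,0,0]},{"offset":[0.0035,0.2076,-0.04],"rot":[0,0,0]},{"offset":[0.0035,0.2076,-0.04],"rot":[0,0,0]}]}}

```text
time: 5.03
eef_pos: [503.5, -61.3, 87.5]
eef_rot: [0.366, -3.12, 0.0]
wrist_force: [0.2, -0.5, -0.3]
gripper_width: 34.3
gripper_force: 15.0
```

Run:
```python
from h import *
import cv2
a=cv2.resize(env.snapshot("scene")[150:260,210:350],None,fx=4,fy=4,interpolation=2);cv2.imwrite("pics/a2.png",a)
s=env.get_state();print(s['eef_pos'],s['eef_rot'],s['joint_positions'].round(2))
print(proj("scene",[[504.5,-60.7,26],[504.5,-60.7,s['eef_pos'][2]-40],[504.5,-60.7,s['eef_pos'][2]+32]]))
```

```text
[503.78969732 -61.3769158   87.94502266] [-3.66207022e-01  3.11960180e+00 -5.97864013e-04] [-0.23 -0.08  2.08 -0.    1.14 -2.03]
[[275.33958669 216.08011722]
 [274.6920213  210.96669312]
 [272.44284055 193.20630109]]
```

View pics/a2.png

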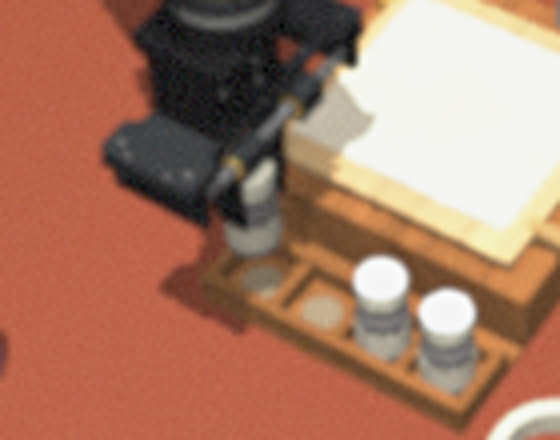

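The picture shows the held jar above pocket 0. Its bottom centre is at about (273,209.5), against a predicted (274.7,211), so it sits roughly 4 mm towards the hinge along the rail. I'll shift it and lower it to just above the rim.

>>> {"fn": "drive_tool", "kwargs": {"targets": [{"offset":[0.0045,0.0015,-0.005],"rot":[0,0,0]},{"offset":[0.0045,0.0015,-0.016],"rot":[0,0,0]},{"offset":[0.0045,0.0015,-0.016],"rot":[0,0,0]},{"offset":[0.0045,0.0015,-0.016],"rot":[0,0,0]}]}}

```text
time: 5.58
eef_pos: [507.7, -58.8, 71.3]
eef_rot: [0.368, -3.119, -0.0]
wrist_force: [-0.1, -0.2, -1.5]
gripper_width: 34.4
gripper_force: 15.0
```

Run:
```python
from h import *
import cv2
a=cv2.resize(env.snapshot("scene")[175:245,250:340],None,fx=8,fy=8,interpolation=2);cv2.imwrite("pics/a3.png",a)
s=env.get_state();print(s['eef_pos'],s['eef_rot'],s['wrist_force'])
b=s['eef_pos'][2]-40.3; print(b)
ex=np.array([.9726,.2327,0]);ey=np.array([-.2327,.9726,0])
c=np.array([504.5,-60.7,0])
Q=lambda P:((proj("scene",P)-[250,175]+.5)*8-.5).round(0).tolist()
print("bottom circle left/right ends",Q([c+[0,0,b]+18*np.array(v) for v in ([np.cos(t),np.sin(t),0] for t in np.linspace(0,2*np.pi,17))]))
print("pocket0 mouth corners",Q([c+[0,0,26]+21*(i*ex+j*ey) for i,j in((1,1),(1,-1),(-1,-1),(-1,1))]), "center",Q([c+[0,0,b]]))
c2=c+100*ex;print("jar2 bottom circle(at z30)",Q([c2+[0,0,30]+18*np.array([np.cos(t),np.sin(t),0]) for t in np.linspace(0,2*np.pi,17)]))
```

```text
[507.91122075 -58.79565369  71.56621397] [-3.68691890e-01  3.11987431e+00 -3.47661319e-05] [ 0.431152    0.17476019 -0.74670944]
31.266213974156273
bottom circle left/right ends [[240.0, 352.0], [253.0, 339.0], [258.0, 323.0], [256.0, 307.0], [245.0, 294.0], [229.0, 285.0], [209.0, 281.0], [189.0, 284.0], [171.0, 293.0], [158.0, 306.0], [152.0, 322.0], [154.0, 338.0], [164.0, 352.0], [180.0, 361.0], [201.0, 364.0], [221.0, 361.0], [240.0, 352.0]]
pocket0 mouth corners [[293.0, 317.0], [220.0, 400.0], [119.0, 347.0], [193.0, 266.0]] center [[205.0, 322.0]]
jar2 bottom circle(at z30) [[488.0, 483.0], [501.0, 469.0], [506.0, 452.0], [502.0, 435.0], [491.0, 421.0], [474.0, 411.0], [453.0, 408.0], [432.0, 411.0], [414.0, 420.0], [401.0, 434.0], [396.0, 451.0], [399.0, 468.0], [411.0, 482.0], [428.0, 492.0], [449.0, 496.0], [470.0, 493.0], [488.0, 483.0]]
```

View pics/a3.png

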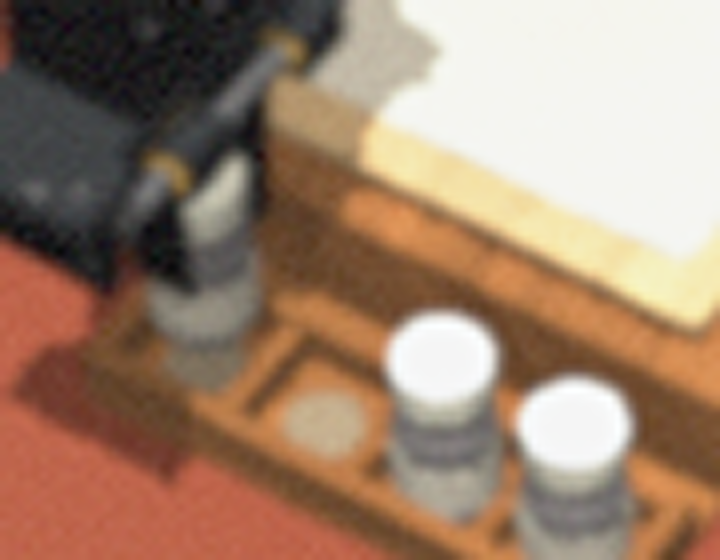

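The held jar spans columns 148–262, so its centre is at 205, as predicted for the pocket centre. The lower edge is slightly higher than expected, which could be a few mm of height. I'll lower it while watching the force.

>>> {"fn": "drive_tool", "kwargs": {"targets": [{"offset":[0.0005,-0.001,-0.005],"rot":[0,0,0]},{"offset":[0.0005,-0.001,-0.012],"rot":[0,0,0]},{"offset":[0.0005,-0.001,-0.018],"rot":[0,0,0]},{"offset":[0.0005,-0.001,-0.018],"rot":[0,0,0]}]}}

```text
time: 6.12
eef_pos: [507.7, -59.6, 52.6]
eef_rot: [0.368, -3.118, -0.001]
wrist_force: [1.0, -0.6, -0.6]
gripper_width: 34.5
gripper_force: 15.0
```

>>> {"fn": "drive_tool", "kwargs": {"targets": [{"offset":[0,0,-0.003],"rot":[0,0,0]},{"offset":[0,0,-0.005],"rot":[0,0,0]},{"offset":[0,0,-0.005],"rot":[0,0,0]}]}}

```text
time: 6.5
eef_pos: [508.3, -59.8, 48.4]
eef_rot: [0.369, -3.12, -0.0]
wrist_force: [0.3, 0.3, -0.7]
gripper_width: 34.3
gripper_force: 15.0
```

>>> {"fn": "drive_tool", "kwargs": {"targets": [{"offset":[0,0,-0.002],"rot":[0,0,0]},{"offset":[0,0,-0.004],"rot":[0,0,0]},{"offset":[0,0,-0.004],"rot":[0,0,0]}]}}

```text
time: 6.88
eef_pos: [509.1, -59.8, 45.5]
eef_rot: [-0.368, 3.119, -0.0]
wrist_force: [-0.9, -0.6, 5.4]
gripper_width: 34.9
gripper_force: 15.0
```

>>> {"fn": "drive_tool", "kwargs": {"targets": [{"offset":[0,0,0.001],"rot":[0,0,0]},{"offset":[0,0,0.001],"rot":[0,0,0]},{"offset":[0,0,0.001],"rot":[0,0,0]},{"offset":[0,0,0.03],"rot":[0,0,0]},{"offset":[0,0,0.07],"rot":[0,0,0]},{"offset":[0.02,-0.05,0.085],"rot":[0,0,0]},{"offset":[0.04,-0.11,0.085],"rot":[0,0,0]},{"offset":[0.085,-0.2195,0.085],"rot":[0,0,0]},{"offset":[0.085,-0.2195,0.085],"rot":[0,0,0]},{"offset":[0.085,-0.2195,0.085],"rot":[0,0,0]}], "claw": 0.052}}

```text
time: 8.12
eef_pos: [593.8, -282.7, 128.8]
eef_rot: [0.363, -3.12, 0.0]
wrist_force: [0.6, -1.3, 0.7]
gripper_width: 51.9
gripper_force: 0.0
```

Run:
```python
from h import *
import cv2
t=env.snapshot("top");s=env.snapshot("scene")
a=cv2.resize(t[160:255,320:390],None,fx=5,fy=5,interpolation=2);b=cv2.resize(s[185:280,240:340],None,fx=4.2,fy=5,interpolation=2)
cv2.imwrite("pics/a4.png",np.hstack([a,b]))
# white caps in top picture
m=(t.min(2)>170).astype(np.uint8)
n,l,st,ce=cv2.connectedComponentsWithStats(m[150:260,330:480])
print([(ce[i].round(1)+[330,150],st[i,4]) for i in range(1,n) if 40<st[i,4]<300])
print(proj("top",[[504.5,-60.7,80],[601.8,-37.4,80],[650.4,-25.8,80]]));x=env.get_state();print(x['eef_pos'],x['gripper_width'])
```

```text
[(array([349.9, 155.2]), np.int32(104)), (array([350.4, 174.6]), np.int32(115)), (array([354.6, 192.8]), np.int32(117)), (array([331.7, 238.2]), np.int32(101)), (array([362.9, 229.4]), np.int32(127))]
[[363.37864272 230.62528165]
 [354.65768537 193.25549951]
 [350.42549525 175.05881997]]
[ 592.91760244 -279.35309936  128.65234219] 52.1863119790853
```

View pics/a4.png

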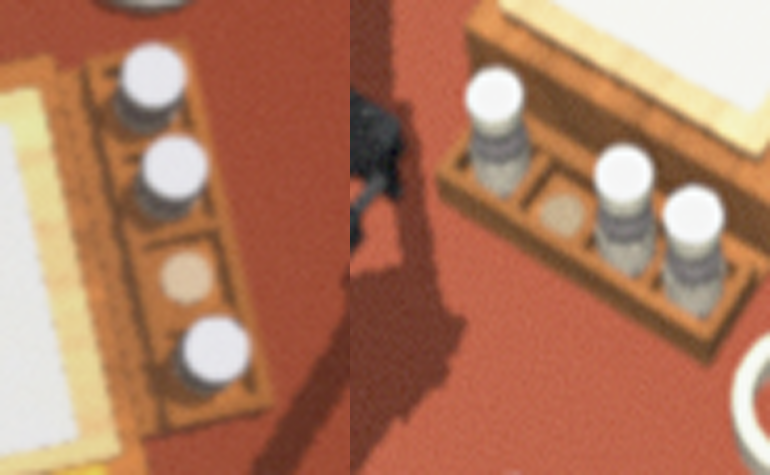

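The first spare stands upright in pocket 0, cap at (363,229), within 2 mm of its centre. Now I grasp the second spare.

>>> {"fn": "drive_tool", "kwargs": {"targets": [{"offset":[0.001,0.0005,0],"rot":[0,0,0]},{"offset":[0.001,0.0005,0],"rot":[0,0,0]},{"offset":[0.001,0.0005,-0.04],"rot":[0,0,0]},{"offset":[0.001,0.0005,-0.075],"rot":[0,0,0]},{"offset":[0.001,0.0005,-0.09],"rot":[0,0,0]},{"offset":[0.001,0.0005,-0.09],"rot":[0,0,0]},{"offset":[0.001,0.0005,-0.09],"rot":[0,0,0]}], "claw": 0.07}}

```text
time: 9.1
eef_pos: [595.6, -279.3, 41.5]
eef_rot: [-0.369, 3.117, -0.003]
wrist_force: [0.3, 0.0, -0.3]
gripper_width: 70.1
gripper_force: 0.0
```

>>> {"fn": "drive_tool", "kwargs": {"targets": [{"offset":[0,0,0],"rot":[0,0,0]},{"offset":[0,0,0],"rot":[0,0,0]},{"offset":[0,0,0],"rot":[0,0,0]},{"offset":[0,0,0],"rot":[0,0,0]},{"offset":[0,0,0],"rot":[0,0,0]}], "claw": 0.02}}

```text
time: 9.72
eef_pos: [594.4, -278.9, 39.6]
eef_rot: [-0.369, 3.12, -0.0]
wrist_force: [0.2, -0.7, -0.1]
gripper_width: 34.6
gripper_force: 14.7
```

Run:
```python
from h import *
s=[env.get_state() for _ in range(1)][0];print(s['eef_pos'],s['gripper_width'],s['wrist_force'])
```

```text
[ 594.39595095 -278.89667212   39.57456464] 34.576909314497264 [ 0.21633032 -0.68200591 -0.09239664]
```

>>> {"fn": "drive_tool", "kwargs": {"targets": [{"offset":[0,0,0.04],"rot":[0,0,0]},{"offset":[0,0,0.09],"rot":[0,0,0]},{"offset":[-0.01,0.06,0.09],"rot":[0,0,0]},{"offset":[-0.02,0.12,0.09],"rot":[0,0,0]},{"offset":[-0.03,0.18,0.085],"rot":[0,0,0]},{"offset":[-0.0405,0.23,0.07],"rot":[0,0,0]},{"offset":[-0.0405,0.23,0.05],"rot":[0,0,0]},{"offset":[-0.0405,0.23,0.035],"rot":[0,0,0]},{"offset":[-0.0405,0.23,0.035],"rot":[0,0,0]},{"offset":[-0.0405,0.23,0.035],"rot":[0,0,0]}]}}

```text
time: 10.98
eef_pos: [554.5, -50.0, 74.9]
eef_rot: [-0.366, 3.12, -0.0]
wrist_force: [0.1, 0.8, -0.9]
gripper_width: 34.2
gripper_force: 14.7
```

Run:
```python
from h import *
import cv2
a=cv2.resize(env.snapshot("scene")[175:245,250:340],None,fx=8,fy=8,interpolation=2);cv2.imwrite("pics/a5.png",a)
s=env.get_state();print(s['eef_pos'],s['eef_rot'],s['wrist_force'])
b=s['eef_pos'][2]-39
Q=lambda P:((proj("scene",P)-[250,175]+.5)*8-.5).round(0).tolist()
for z in(b,b+18):
  q=np.array(Q([np.array([553.2,-49.1,z])+18*np.array([np.cos(t),np.sin(t),0]) for t in np.linspace(0,2*np.pi,33)]));print(z,q.min(0),q.max(0),q.mean(0))
```

```text
[554.68290625 -49.90900057  75.24951956] [-3.66092236e-01  3.11903660e+00 -6.47717838e-04] [-0.63304224  0.22336648 -1.9204024 ]
36.24951956463107 [271. 333.] [379. 419.] [326.45454545 376.93939394]
54.24951956463107 [268. 300.] [377. 386.] [323.42424242 343.3030303 ]
```

View pics/a5.png

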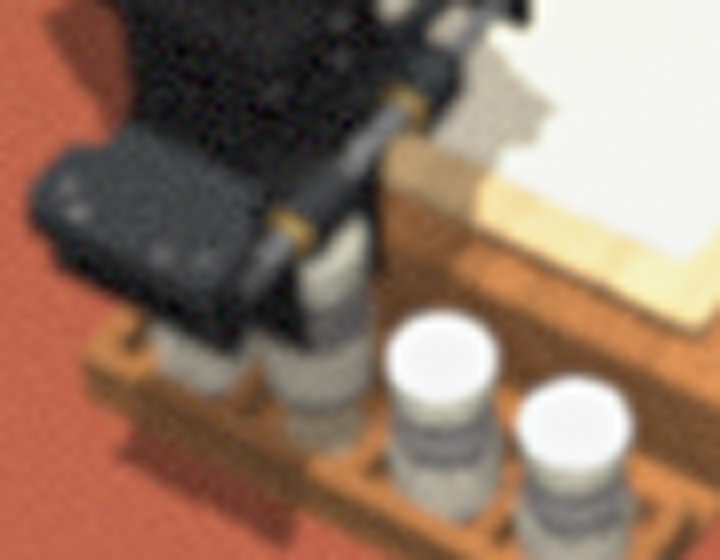

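The jar spans columns 266–374 above pocket 1, about 1–2 mm short along the rail. I'll shift it slightly and lower it.

>>> {"fn": "drive_tool", "kwargs": {"targets": [{"offset":[0.001,0.001,-0.01],"rot":[0,0,0]},{"offset":[0.001,0.001,-0.018],"rot":[0,0,0]},{"offset":[0.001,0.001,-0.025],"rot":[0,0,0]},{"offset":[0.001,0.001,-0.025],"rot":[0,0,0]}]}}

```text
time: 11.52
eef_pos: [554.1, -47.6, 48.5]
eef_rot: [0.368, -3.118, -0.001]
wrist_force: [0.2, -0.6, -1.3]
gripper_width: 34.2
gripper_force: 14.7
```

>>> {"fn": "drive_tool", "kwargs": {"targets": [{"offset":[0,0,-0.002],"rot":[0,0,0]},{"offset":[0,0,-0.004],"rot":[0,0,0]},{"offset":[0,0,-0.004],"rot":[0,0,0]}]}}

```text
time: 11.9
eef_pos: [555.9, -48.0, 47.1]
eef_rot: [-0.369, 3.118, -0.001]
wrist_force: [-2.0, -0.3, 5.4]
gripper_width: 34.0
gripper_force: 15.0
```

>>> {"fn": "drive_tool", "kwargs": {"targets": [{"offset":[0,0,0.001],"rot":[0,0,0]},{"offset":[0,0,0.001],"rot":[0,0,0]},{"offset":[0,0,0.001],"rot":[0,0,0]},{"offset":[0,0,0.03],"rot":[0,0,0]},{"offset":[0,0,0.08],"rot":[0,0,0]},{"offset":[0,0,0.13],"rot":[0,0,-0.1]},{"offset":[0.02,0.04,0.14],"rot":[0,0,-0.25]},{"offset":[0.04,0.08,0.14],"rot":[0,0,-0.4]},{"offset":[0.07,0.12,0.14],"rot":[0,0,-0.55]},{"offset":[0.11,0.19,0.14],"rot":[0,0,-0.7]}], "claw": 0.052}}

```text
time: 13.15
eef_pos: [656.7, 127.2, 185.5]
eef_rot: [0.733, 3.055, -0.0]
wrist_force: [-0.3, -0.1, -0.3]
gripper_width: 52.2
gripper_force: 0.0
```

>>> {"fn": "drive_tool", "kwargs": {"targets": [{"offset":[0,0,0],"rot":[0,0,-0.2]},{"offset":[0,0,0],"rot":[0,0,-0.4]},{"offset":[0,0,0],"rot":[0,0,-0.6]},{"offset":[0,0,0],"rot":[0,0,-0.75]},{"offset":[0,0,0],"rot":[0,0,-0.871]},{"offset":[0,0,0],"rot":[0,0,-0.871]},{"offset":[0,0,0],"rot":[0,0,-0.871]}], "claw": 0.028}}

```text
time: 14.02
eef_pos: [655.8, 126.4, 185.3]
eef_rot: [-1.943, -2.468, 0.0]
wrist_force: [-1.4, 0.2, -0.1]
gripper_width: 27.8
gripper_force: 0.0
```

Run:
```python
from h import *
import cv2
t=env.snapshot("top");sc=env.snapshot("scene")
a=cv2.resize(t[130:280,220:400],(400,333),interpolation=2);b=cv2.resize(sc[90:260,230:410],(400,378),interpolation=2)
cv2.imwrite("pics/a6.png",np.hstack([np.vstack([a,np.zeros((45,400,3),np.uint8)]),b]))
s=env.get_state();p=s['eef_pos'];Y=R.from_rotvec(s['eef_rot']).as_matrix();print(p,Y[:,1],Y[:,2],s['gripper_width'],s['joint_positions'].round(2))
d=p-[540.26,112.34,0];print("easel xy",d[0]*.9726+d[1]*.2327,-d[0]*.2327+d[1]*.9726)
m=(t.min(2)>170).astype(np.uint8);n,l,st,ce=cv2.connectedComponentsWithStats(m[150:260,338:400]);print([(ce[i].round(1)+[338,150],st[i,4]) for i in range(1,n) if 40<st[i,4]<300]); print(proj("top",[[553.2,-49.1,80]]))
```

```text
[655.84339571 126.44386258 185.4256495 ] [ 9.72273871e-01  2.33845000e-01 -1.91283327e-04] [-1.89003506e-04 -3.21587101e-05 -9.99999982e-01] 28.172180678924565 [ 0.11  0.18  1.64 -0.    1.32 -0.13]
easel xy 115.69837948830097 -13.178839439102195
[(array([351. , 155.5]), np.int32(95)), (array([350.4, 174.6]), np.int32(115)), (array([354.6, 192.8]), np.int32(117)), (array([358.5, 210.7]), np.int32(120)), (array([363. , 229.4]), np.int32(125))]
[[359.0004742  211.76263515]]
```

View pics/a6.png

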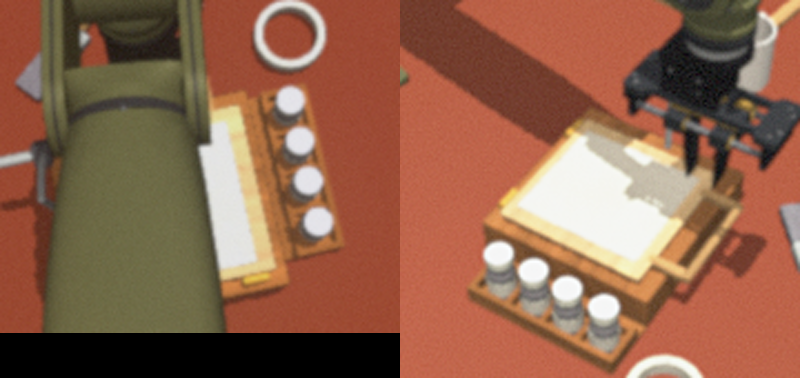

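All four jars stand evenly in the rail, with caps at about (350,175), (355,193), (358,211) and (363,229). Now I lower onto the bar, keeping the fingertips above the 56 mm base box.

>>> {"fn": "drive_tool", "kwargs": {"targets": [{"offset":[0.0108,0.0162,0],"rot":[0,0,0]},{"offset":[0.0108,0.0162,-0.05],"rot":[0,0,0]},{"offset":[0.0108,0.0162,-0.09],"rot":[0,0,0]},{"offset":[0.0108,0.0162,-0.09],"rot":[0,0,0]},{"offset":[0.0108,0.0162,-0.11],"rot":[0,0,0]},{"offset":[0.0108,0.0162,-0.124],"rot":[0,0,0]},{"offset":[0.0108,0.0162,-0.124],"rot":[0,0,0]},{"offset":[0.0108,0.0162,-0.124],"rot":[0,0,0]}]}}

```text
time: 15.12
eef_pos: [667.2, 142.7, 62.4]
eef_rot: [1.945, 2.466, 0.001]
wrist_force: [-0.3, -0.1, 0.1]
gripper_width: 28.3
gripper_force: 0.0
```

>>> {"fn": "drive_tool", "kwargs": {"targets": [{"offset":[0,0,0],"rot":[0,0,0]},{"offset":[0,0,0],"rot":[0,0,0]},{"offset":[0,0,0],"rot":[0,0,0]},{"offset":[0,0,0],"rot":[0,0,0]}], "claw": 0.0, "grip_force": 30}}

```text
time: 15.62
eef_pos: [666.4, 142.5, 62.2]
eef_rot: [-1.945, -2.466, 0.001]
wrist_force: [-5.3, -1.6, 4.7]
gripper_width: 10.6
gripper_force: 30.0
```

Run:
```python
from h import *
s=env.get_state();p=s['eef_pos'];print(p,s['gripper_width'],s['wrist_force'],s['gripper_force'])
d=p-[540.26,112.34,0];print("easel xy",d[0]*.9726+d[1]*.2327,-d[0]*.2327+d[1]*.9726)
# lift waypoints: rotation about -easel y through hinge, applied to the present pose
a0=np.array([.9726,.2327,0]);h=np.array([423.55,84.42,68]);ax=np.array([.2327,-.9726,0])
for a in(.1,.2,.3,.4,.45,.5,.52):
    r=R.from_rotvec(ax*a);bar=h+250*a0;  # follow bar, tool keeps its offset rotated
    print(a,((h+r.apply(p-h)-p)/1000).round(4),(ax*a).round(4))
```

```text
[666.40818732 142.52141361  62.21848491] 10.6298627291813 [-5.26366138 -1.55272046  4.73868699] 30.00125527381897
easel xy 129.71494193594114 -0.00024031740438701377
0.1 [-0.0007 -0.0002  0.025 ] [ 0.0233 -0.0973  0.    ]
0.2 [-0.0037 -0.0009  0.0497] [ 0.0465 -0.1945  0.    ]
0.3 [-0.0092 -0.0022  0.0741] [ 0.0698 -0.2918  0.    ]
0.4 [-0.017  -0.0041  0.0977] [ 0.0931 -0.389   0.    ]
0.45 [-0.0217 -0.0052  0.1092] [ 0.1047 -0.4377  0.    ]
0.5 [-0.027  -0.0065  0.1204] [ 0.1164 -0.4863  0.    ]
0.52 [-0.0293 -0.007   0.1248] [ 0.121  -0.5058  0.    ]
```

The grip is close to the fingertips. The fingers clear the box when nearly closed, so I'll regrip about 11 mm deeper.

>>> {"fn": "drive_tool", "kwargs": {"targets": [{"offset":[0.001,0,0],"rot":[0,0,0]},{"offset":[0.001,0,0],"rot":[0,0,0]},{"offset":[0.001,0,-0.006],"rot":[0,0,0]},{"offset":[0.001,0,-0.011],"rot":[0,0,0]},{"offset":[0.001,0,-0.011],"rot":[0,0,0]}], "claw": 0.019}}

```text
time: 16.25
eef_pos: [667.0, 142.6, 49.3]
eef_rot: [-1.945, -2.466, 0.002]
wrist_force: [-0.7, 0.2, 0.1]
gripper_width: 18.9
gripper_force: 0.0
```

>>> {"fn": "drive_tool", "kwargs": {"targets": [{"offset":[0,0,0],"rot":[0,0,0]},{"offset":[0,0,0],"rot":[0,0,0]},{"offset":[0,0,0],"rot":[0,0,0]}], "claw": 0.0, "grip_force": 40}}

```text
time: 16.62
eef_pos: [666.4, 142.4, 50.2]
eef_rot: [-1.944, -2.465, 0.004]
wrist_force: [-4.4, -1.7, 2.0]
gripper_width: 11.0
gripper_force: 40.0
```

>>> {"fn": "drive_tool", "kwargs": {"targets": [{"offset":[0.0003,0.0001,0.0125],"rot":[0.0116,-0.0486,0]},{"offset":[0.0005,0.0001,0.025],"rot":[0.0233,-0.0973,0]},{"offset":[-0.0004,-0.0001,0.0375],"rot":[0.0349,-0.1459,0]},{"offset":[-0.0014,-0.0003,0.05],"rot":[0.0465,-0.1945,0]},{"offset":[-0.0033,-0.0008,0.0625],"rot":[0.0582,-0.2431,0]},{"offset":[-0.0056,-0.0013,0.0747],"rot":[0.0698,-0.2918,0]},{"offset":[-0.0088,-0.0021,0.087],"rot":[0.0814,-0.3404,0]},{"offset":[-0.0124,-0.003,0.0988],"rot":[0.0931,-0.389,0]},{"offset":[-0.0124,-0.003,0.0988],"rot":[0.0931,-0.389,0]}]}}

```text
time: 17.75
eef_pos: [654.0, 139.3, 148.8]
eef_rot: [1.771, 2.246, 0.453]
wrist_force: [-2.9, -0.9, -3.4]
gripper_width: 10.7
gripper_force: 40.0
```

>>> {"fn": "drive_tool", "kwargs": {"targets": [{"offset":[-0.0043,-0.001,0.0117],"rot":[0.0116,-0.0486,0]},{"offset":[-0.0091,-0.0022,0.0233],"rot":[0.0233,-0.0973,0]},{"offset":[-0.0091,-0.0022,0.0233],"rot":[0.0233,-0.0973,0]},{"offset":[-0.0091,-0.0022,0.0233],"rot":[0.0233,-0.0973,0]},{"offset":[-0.0091,-0.0022,0.0233],"rot":[0.0233,-0.0973,0]}]}}

```text
time: 18.38
eef_pos: [645.6, 137.3, 171.1]
eef_rot: [1.723, 2.184, 0.554]
wrist_force: [-4.1, -2.5, -4.1]
gripper_width: 10.5
gripper_force: 40.0
```

Run:
```python
from h import *
import cv2
s=env.get_state();p=s['eef_pos'];M=R.from_rotvec(s['eef_rot']).as_matrix()
g=p-18*M[:,2];h=np.array([423.55,84.42,68]);v=g-h;print("board angle from bar",np.arctan2(v[2],np.hypot(v[0],v[1])),np.linalg.norm(v),"tilt",np.arctan2(M[0,2],-M[2,2]),s['wrist_force'],s['gripper_width'])
sc=env.snapshot("scene");cv2.imwrite("pics/fin.png",sc)
# check the mark unmoved, and the paper's corners against the model
old=cv2.imread("pics/scene0.png");d=np.abs(sc.astype(int)-old)[120:150,352:392].max(2);print("dark collar centroid now/old",*[np.argwhere(i[125:148,360:385].max(2)<95).mean(0)+[125,360] for i in(sc,old)])
ex=np.array([.9726,.2327,0]);ey=np.array([-.2327,.9726,0])
for a in(.45,.5,.55):
  u=np.cos(a)*ex+np.sin(a)*np.array([0,0,1]);print(a,proj("scene",[h+200*u+107*ey,h+200*u+155*ey,h+250*u-70*ey]).round(1).tolist())
hsv=cv2.cvtColor(sc,cv2.COLOR_BGR2HSV); m=((hsv[...,1]<60)&(hsv[...,2]>200)).astype(np.uint8)
n,l,st,ce=cv2.connectedComponentsWithStats(m)
k=[i for i in range(1,n) if st[i,4]>800 and 230<ce[i][0]<400 and 100<ce[i][1]<250]
for i in k:
  c=max(cv2.findContours((l==i).astype(np.uint8),0,2)[0],key=cv2.contourArea);print(st[i],cv2.approxPolyDP(c,4,True)[:,0].tolist())
```

```text
board angle from bar 0.4960508055954093 249.7985734849683 tilt 0.4848804309874161 [-4.14357623 -2.51090642 -4.05544183] 10.474751397046994
dark collar centroid now/old [135.13291139 372.17721519] [136.71830986 371.45070423]
0.45 [[369.7, 142.4], [378.0, 132.5], [351.9, 184.0]]
0.5 [[368.5, 139.3], [376.8, 129.4], [350.0, 180.0]]
0.55 [[367.1, 136.3], [375.5, 126.4], [348.0, 175.9]]
[282 156  59  26 939] [[282, 179], [327, 181], [340, 165], [322, 165], [303, 156]]
```

Run:
```python
from workcell import env
s=env.get_state();print(s['time'],s['gripper_width'],s['gripper_force']);print(env.close_job())
```

```text
18.425 10.956325224727454 39.99936282634735
the job is handed in; nothing more can be done
None
```

The job is handed in at 18.4 s of the 61 s allowed, with no verdict returned: both spares stand in pockets 0 and 1, and the gripper is holding the board at about 0.496 rad against a mark I measured at about 0.50 rad.

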